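# Put the signing stamp away and snap its case shut

### The job

Stand the red-handled stamp in the pocket of its open white case, swing the blue lid over and press the lid's free edge down gently until the spring catch clicks, so that the lid stays shut by itself. Never press on the case or its lid with 25 N or more, and leave the other things on the table where they are.

Things in the scene. Friction and masses are not known exactly. Their poses are not given: they have to be found in the camera images.
- red_stamp_mid (a point): Loose hand stamp with a red bar grip, about 0.1 kg, standing on the table. The point is its centre, 28 mm above its underside. Grey foot 52 (its x) x 34 (its y) x 14 mm high; above it the red upright grip, 38 (x) x 22 (y) mm, from 14 to 56 mm above the underside. Grasp the grip across its y (22 mm). z is up. It is the same after half a turn.
- case: White open-topped case fixed to the table, outside 116 (x) x 140 (y) x 70 mm high, walls 6 mm, origin at the centre of its underside, z up. Lid hinged along the upper edge of its +x side; spring catch in the middle of its -x side, which faces the robot. On its inner floor (6 mm up) lies a black insert, top 18 mm above the table, with the pocket for the stamp.
- pocket (a point): Centre of the floor of the pocket in the insert, at (-8, 0, 6) mm in the case's frame, axes as the case. The pocket is 60 (x) x 42 (y) mm, 12 mm deep, with bevelled edges; the stamp stands in it with its long side along x, 4 mm of play on each side. Fully seated, the stamp's centre is 28 mm above this point.
- hinge (a point): Middle of the hinge line of the lid, at (58, 0, 70) mm in the case's frame, axes as the case; the lid turns about its y.
- lid (a joint): Angle of the blue lid in rad: 0 flat on the rim, 1.65 fully open, a little past upright, where its hinge spring holds it. The spring always pushes it open (about 2 N at the free edge when nearly shut): an unlatched lid rises again when let go. Latched, it stays where it is, below 0.14. Plate 116 (from the hinge) x 140 x 8 mm, underside through the hinge line.
- lid_edge (a point): Yellow thumb patch on the lid's outer face, the place to press: 106 mm from the hinge line, 10 mm from the plate's free edge, beyond which a tab 80 mm wide with a steel hook reaches to 132 mm. Frame as the lid: x towards the hinge, z out of the outer face (up when shut). Resistance here grows to 10 to 16 N, gives way (click), then rises hard on the stops. Nearer the hinge it takes more.
- catch (a point): Steel spring catch on the -x side, at (-74, 0, 58) mm in the case's frame, sticking out to x = -86 mm, below the rim. Catch and rubber stops are height-adjustable together over 11 mm; the setting differs at each start and is not readable: the lid comes down on the stops between 0.01 and 0.11 rad, to be felt. The hook meets the catch 6 to 9 mm above the stops; the click comes 1 to 3 mm above them.
- green_stamp_mid (a point): Another loose stamp of the same size with a green grip, to be left alone. Its centre, 28 mm up.
- ink_tin: Loose dark steel ink-pad tin with a red top, 70 x 110 x 22 mm, bystander. Origin under its centre.
- marker: Loose grey and black marker lying flat, 138 x 14 x 14 mm, bystander. Origin on the table under its grey part, 50 mm from that end; x along it.
- pencil: Loose orange pencil lying flat, 162 x 8 x 8 mm, bystander. Origin on the table under its middle; x along it.
- mug: Loose white mug, 80 mm across, 90 mm high, handle at its +y, bystander. Origin under its centre.
- pen_pot: Loose black pot with pens standing in it, 76 mm across, about 165 mm high, bystander. Origin under its centre.
- tape_roll: Loose yellow tape roll lying flat, 90 mm across, 24 mm high, bystander. Origin under its centre.
Not all that is in view belongs to the job. Of the things that look like the case, the largest one is meant.

How it is judged:
By the outcome, as a careful person would: the job done as asked, in the order asked, and still so for the second after the job is handed in, with the robot touching nothing.
It also fails if it takes over 72 s, if anything falls off the work surface, if the arm or the gripper's body presses on something with over 40 N, if the wrist force passes 120 N, or if a joint passes its speed limit or range.

### The arm

A 6-joint arm with a two-finger parallel gripper is mounted at the origin on the work surface. World frame = base frame: x ahead of the robot, y to its left, z up, the work surface at z = 0. Lengths are in m, angles in rad, forces in N, time in s.
With the tool pointing down it reaches from about 0.3 to 0.775 m from the base axis. Payload 14.6 kg.
Tool frame: the origin (TCP) lies on the centre line of the jaws, within the pads' length; the fingertips stand 17 mm ahead of it and the grasp point (between the pads) lies 2 mm behind it; z points along the fingers, x is the direction in which the jaws open and shut, and the axes are right-handed (so a half turn about z gives the same grasp; the last joint's range is limited). The gripper opens to 94 mm and grips with 3 to 60 N. Pads are 16 mm wide; open, the fingers measure 119 mm over their backs; the gripper's body (75 mm by 177 mm) begins 78 mm behind the grasp point.
Start: joints at [1.112, 0.3, 1.521, -0, 1.321, -0.067], TCP at [0.21, 0.508, 0.222] pointing down, gripper open.
Joint ranges: [-3.03, 3.03], [-0.79, 2.21], [0.23, 2.52], [-1.04, 4.18], [0, 3.07], [-2.55, 2.55]. Speed limits (rad/s): [2.22, 2.22, 2.57, 3.14, 3.14, 3.14].

### API

Orientations are given as [roll, pitch, yaw] about the fixed x, y, z axes, in that order (R = Rz(yaw) Ry(pitch) Rx(roll)).
In Python, from station import ctrl gives the robot as it stands. The module is installed in compiled form; this text tells all that it offers.
- The arm moves only by the tool drive_tool, never from a script. Its argument "increments" is a list of rows, each a list of 3 entries, a list of its own where there are three numbers: the turn, a rotation vector about the tool's x, y, z in degrees, then the shift along the tool's x, y, z in mm, then the opening, from 0 (shut) to 1 (fully open). In form: [[[ax, ay, az], [dx, dy, dz], hand], ...]. A call has 1 to 20 rows; each row shifts and turns the commanded pose from where the row before left it, along the tool's axes as they then stand; what a row does not reach is not made up. A row lasts 1/8 s, in which the tool goes at most 62.5 mm and 10.7 degrees, less where a joint would pass 70% of its speed; a pose out of reach is approached as far as the arm can. A call with a gripper value outside its range is refused whole. The fingers move at their own pace and stop on an object; "squeeze" is the grip in N (left out, the last holds). Time passes only in rows, so rows that do not move let the fingers close. It gives the time, the measured TCP pose, the force and the opening at its end, in the units of the state.
- ctrl.get_obs(): the state, without advancing time (a new reading comes with each control period).
- ctrl.camera(name): name is "scene" or "top" or "wrist"; returns the picture (400x640x3 uint8, red, green, blue); there is no depth.
- ctrl.calibration(name): a dict with "fx", "fy", "cx", "cy" (pixels), "k1" (the pictures are not rectified: a ray, as slopes to the right and down, at radius r is drawn at 1 + k1 r^2 times it, then the intrinsics apply), "rvec" (rotation vector, rad) and "tvec" (3), from world to camera coordinates, as OpenCV has them. Camera axes: x right, y down, z forward; pixel columns grow to the right and rows downward; lengths in m; the calibration is good to about 2 mm. A picture is of the moment at which its call begins: read the wrist's pose just before it. calibration takes no time and is no camera call; for the wrist camera it gives the pose at the moment of the call.
- ctrl.hand_in(): hands the job in, once; it reports no verdict.
The state is a dict: "time_s": time; "qpos": joint angles; "joint_vel": joint speeds; "tau": joint torques, N m; "ee_pos": TCP position; "eef_rot": TCP orientation; "force": force on the tool from outside, world axes, zero at the start; "moment": the same for the moment, N m; "grip_width": finger opening in m.
Only numpy, scipy, OpenCV 4.12 (cv2) and the standard library are available. Lean on these libraries where they do the work, as an engineer would, in place of code of your own. Each camera call takes 0.05 s, during which the arm holds its last target.

## Working session

There is one attempt and no reset: what is moved stays moved. The work goes in short steps, Python scripts to look and compute and a tool call to move; the robot and the scene stay as the last step left them, time stands still between calls to the robot, and variables do not carry over. Pictures are saved under pics/ and viewed, and the job is handed in when it is done.

Besides the shell and the picture viewer there is one more tool, called after "Call:" as a command line: name --argument value ..., lists and objects as JSON in quotes. drive_tool: Moves the arm, as the interface text tells. Its arguments: {"type":"object","properties":{"increments":{"type":"array"},"squeeze":{"type":"number"}},"required":["increments"]}

```bash
mkdir -p pics; python3 - <<'E'
from station import ctrl
import cv2
for n in ("scene","top","wrist"):
    c=ctrl.calibration(n); im=ctrl.camera(n)
    cv2.imwrite(f"pics/{n}0.png",im[:,:,::-1])
    print(n,c)
print(ctrl.get_obs())
E
```

```text
scene {'fx': 481.7719979513876, 'fy': 481.7719979513876, 'cx': 310.3220867100295, 'cy': 200.49649375219812, 'k1': -0.009241682570878068, 'rvec': array([ 2.12314384,  0.81088741, -0.41122755]), 'tvec': array([-0.44593134, -0.15707919,  1.63128194])}
top {'fx': 459.1699201240601, 'fy': 459.1699201240601, 'cx': 327.72091098698183, 'cy': 206.69718667015704, 'k1': -0.12861414334805793, 'rvec': array([ 2.16222652, -2.12744954,  0.15493472]), 'tvec': array([0.01996297, 0.59758487, 1.27615825])}
wrist {'fx': 324.11803358277587, 'fy': 324.11803358277587, 'cx': 319.34148938543893, 'cy': 195.05813289178974, 'k1': -0.03612985811491523, 'rvec': array([-2.40701263, -1.6096217 , -0.22809294]), 'tvec': array([-0.54787136, -0.02872066,  0.39331881])}
{'time_s': 0.15, 'qpos': array([ 1.11239380e+00,  3.00337195e-01,  1.52144232e+00,  2.48742545e-05,
        1.32072558e+00, -6.65861865e-02]), 'joint_vel': array([-0.0007525 , -0.00245609, -0.00210042, -0.0005116 ,  0.00164887,
        0.00095897]), 'tau': array([ 1.47111525e-03, -5.31955540e+01, -3.52826250e+01,  7.08544906e-02,
        2.35328864e-02, -2.25193781e-05]), 'ee_pos': array([0.20993139, 0.5081494 , 0.22201848]), 'eef_rot': array([-3.14150790e+00,  9.08816639e-04,  1.17897386e+00]), 'force': array([-0.85807336,  0.24099502, -0.19475938]), 'moment': array([-0.0097463 ,  0.0424451 ,  0.03814518]), 'grip_width': 0.09401184209093842}
```

View pics/scene0.png

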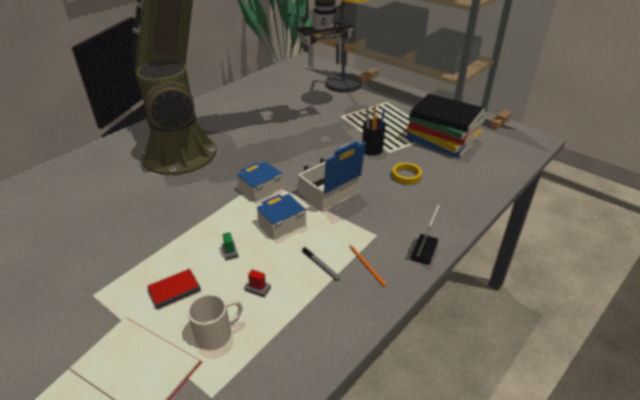

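View pics/top0.png

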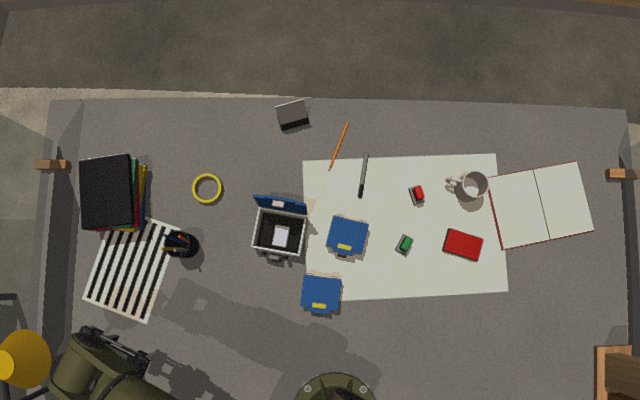

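View pics/wrist0.png

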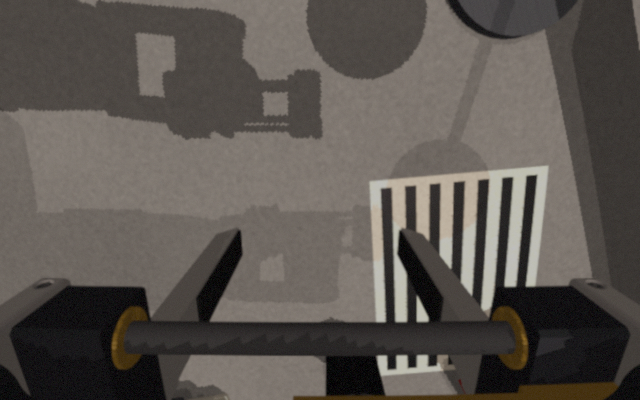

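Candidates that look like the case in the top view: the open one at (280,228), and closed ones at (347,236) and (321,293). The open one looks largest and is the only open one. Red stamp is at (417,193), green at (404,243). I'll enlarge these to confirm.

```bash
cat > h.py <<'E'
from station import ctrl
import cv2, numpy as np
from scipy.spatial.transform import Rotation as R
from scipy.optimize import least_squares
def cal(n): return ctrl.calibration(n)
def proj(c,P):
    P=np.atleast_2d(P)@cv2.Rodrigues(c['rvec'])[0].T+c['tvec']
    s=P[:,:2]/P[:,2:]; r2=(s**2).sum(1,keepdims=True)
    s=s*(1+c['k1']*r2)
    return s*[c['fx'],c['fy']]+[c['cx'],c['cy']]
def unproj(c,px,z):
    d=(np.array(px,float)-[c['cx'],c['cy']])/[c['fx'],c['fy']]
    s=d.copy()
    for _ in range(20): s=d/(1+c['k1']*(s@s))
    Rm=cv2.Rodrigues(c['rvec'])[0]
    o=-Rm.T@c['tvec']; v=Rm.T@np.array([*s,1])
    return o+v*(z-o[2])/v[2]
def shot(n,name,crop=None,k=1):
    o=ctrl.get_obs(); c=cal(n); im=ctrl.camera(n)[:,:,::-1].copy()
    cv2.imwrite(f'pics/{name}_full.png',im)
    if crop: x0,y0,x1,y1=crop; im=im[y0:y1,x0:x1]
    cv2.imwrite(f'pics/{name}.png',cv2.resize(im,None,fx=k,fy=k,interpolation=cv2.INTER_CUBIC))
    return o,c
E
python3 - <<'E'
from h import *
im=cv2.imread('pics/top0.png')
a=im[180:320,235:375]; b=im[170:270,380:480]
cv2.imwrite('pics/a.png',np.hstack([cv2.resize(a,(560,560)) ]))
cv2.imwrite('pics/b.png',cv2.resize(b,(600,600),interpolation=cv2.INTER_CUBIC))
s=cv2.imread('pics/scene0.png')[120:320,190:390]
cv2.imwrite('pics/c.png',cv2.resize(s,(600,600),interpolation=cv2.INTER_CUBIC))
c=cal('top')
for p in [(417,193),(404,243),(280,255)]: print(p,unproj(c,p,.05))
E
```

```text
(417, 193) [ 0.64039112 -0.22746562  0.05      ]
(404, 243) [ 0.49557489 -0.18864387  0.05      ]
(280, 255) [0.45617373 0.16218018 0.05      ]
```

View pics/a.png

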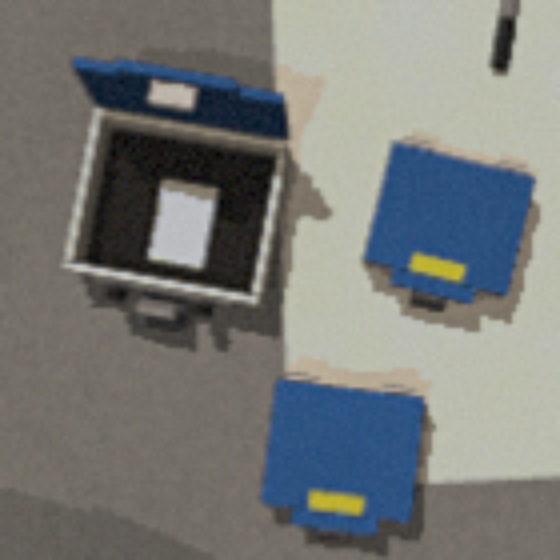

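View pics/b.png

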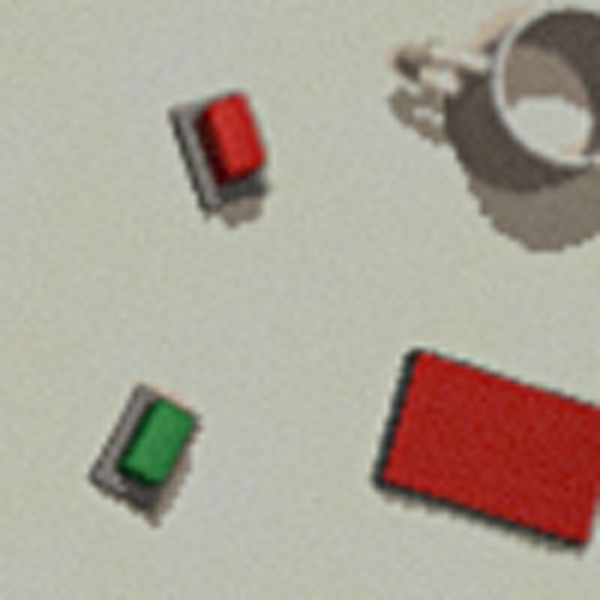

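View pics/c.png

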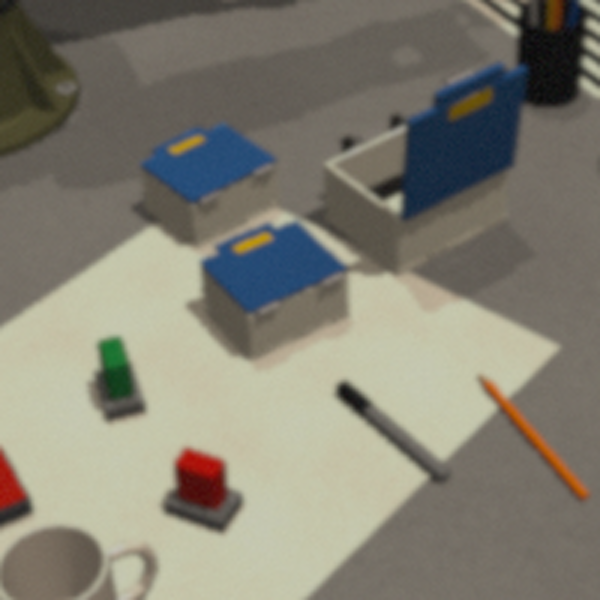

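```bash
python3 - <<'E'
from h import *
c=cal('top'); 
def A(p): return np.array(p)/4+[235,180]-.375
def B(p): return np.array(p)/6+[380,170]-.4
def fit(local,px,x0):
    local=np.array(local)
    def W(q): 
        r=R.from_euler('z',q[2]).as_matrix(); return local@r.T+[q[0],q[1],0]
    s=least_squares(lambda q:(proj(c,W(q))-px).ravel(),x0)
    return s.x,s.fun.reshape(-1,2).round(1).tolist()
# case
L=[(-.058,.07,.07),(-.058,-.07,.07),(.058,.07,.07),(.058,-.07,.07)]
px=[A((66,266)),A((254,301)),A((96,110)),A((287,150))]
print(fit(L,px,[.5,.15,0]))
# white pocket floor check
for p in [(162,182),(215,185),(207,268),(149,262)]: print(unproj(c,A(p),.006).round(4))
f=[(.026,.017,.014),(-.026,.017,.014),(-.026,-.017,.014)]
print(fit(f,[B((170,106)),B((207,210)),B((267,185))],[.64,-.22,.3]))
g=[(.019,-.011,.056),(-.019,-.011,.056),(-.019,.011,.056),(.019,.011,.056)]
print(fit(g,[B((245,93)),B((266,160)),B((230,180)),B((205,105))],[.64,-.22,.3]))
E
```

```text
(array([ 0.52179569,  0.16629479, -0.17524881]), [[-1.3, 0.6], [0.7, 1.5], [-0.1, -0.8], [0.7, -1.4]])
[0.5454 0.1838 0.006 ]
[0.5438 0.1446 0.006 ]
[0.4827 0.1488 0.006 ]
[0.4863 0.1915 0.006 ]
(array([ 0.64355999, -0.23197315,  0.33353656]), [[-0.0, 0.4], [-0.3, -0.5], [0.4, 0.1]])
(array([ 0.64232456, -0.23219937,  0.32799644]), [[-0.1, -0.4], [0.9, 0.8], [-0.3, -0.2], [-0.5, -0.1]])
```

```bash
python3 - <<'E'
from h import *
o=ctrl.get_obs(); c=cal('wrist')
Rm=cv2.Rodrigues(c['rvec'])[0]; p=-Rm.T@c['tvec']
T=R.from_euler('xyz',o['eef_rot']).as_matrix()
print('cam in tool',T.T@(p-o['ee_pos'])); print((Rm@T).round(2))
print(np.degrees(o['eef_rot']))
E
```

```text
cam in tool [-0.00135584 -0.08249218 -0.16266877]
[[ 1.    0.    0.  ]
 [-0.    0.96 -0.28]
 [-0.    0.28  0.96]]
[-1.79995144e+02  5.20713578e-02  6.75502261e+01]
```

Call:
drive_tool --increments '[[[0, 0, 0], [0, 0, -40], 1], [[0, 0, 0], [0, 0, -40], 1], [[0, 0, 0], [-29, 38, 0], 1], [[0, 0, 0], [-29, 38, 0], 1], [[0, 0, 0], [-29, 38, 0], 1], [[0, 0, 0], [-29, 38, 0], 1], [[0, 0, 0], [-29, 38, 0], 1], [[0, 0, 0], [-29, 38, 0], 1], [[0, 0, 0], [-29, 38, 0], 1], [[0, 0, 0], [-29, 38, 0], 1], [[0, 0, 0], [-29, 38, 0], 1], [[0, 0, 0], [-29, 38, 0], 1], [[0, 0, 0], [-29, 38, 0], 1], [[0, 0, 0], [-29, 38, 0], 1], [[0, 0, 0], [-29, 38, 0], 1], [[0, 0, 0], [-29, 38, 0], 1], [[0, 0, 0], [-29, 38, 0], 1], [[0, 0, 0], [-29, 38, 0], 1]]'

```text
time_s: 2.4
ee_pos: [0.5953, -0.1542, 0.3022]
eef_rot: [-3.141, -0.0, 1.179]
force: [-0.1, -0.3, 0.8]
grip_width: 0.0941
```

Call:
drive_tool --increments '[[[0, 0, -10], [0, 0, 0], 1], [[0, 0, -10], [0, 0, 0], 1], [[0, 0, -10], [0, 0, 0], 1], [[0, 0, -10], [0, 0, 0], 1], [[0, 0, -1], [0, 0, 0], 1]]'

```text
time_s: 3.02
ee_pos: [0.5947, -0.1527, 0.3022]
eef_rot: [-3.141, -0.0, 1.894]
force: [-0.8, 0.2, -0.3]
grip_width: 0.0938
```

```bash
python3 - <<'E'
from h import *
o,c=shot('wrist','w1'); o2,c2=shot('top','t1',(380,140,480,240),6)
print(o['ee_pos'],o['eef_rot'],o['qpos'],c)
E
```

```text
[ 0.59470904 -0.15267935  0.30215994] [-3.14114826e+00 -2.80397993e-04  1.89440263e+00] [-3.10931604e-01  4.04861002e-01  1.19819308e+00 -3.76383753e-05
  1.53906268e+00 -2.20533309e+00] {'fx': 324.11803358277587, 'fy': 324.11803358277587, 'cx': 319.34148938543893, 'cy': 195.05813289178974, 'k1': -0.03612985811491523, 'rvec': array([-1.72687331, -2.39964608, -0.34172973]), 'tvec': array([ 0.33454342, -0.54494686,  0.325358  ])}
```

View pics/w1.png

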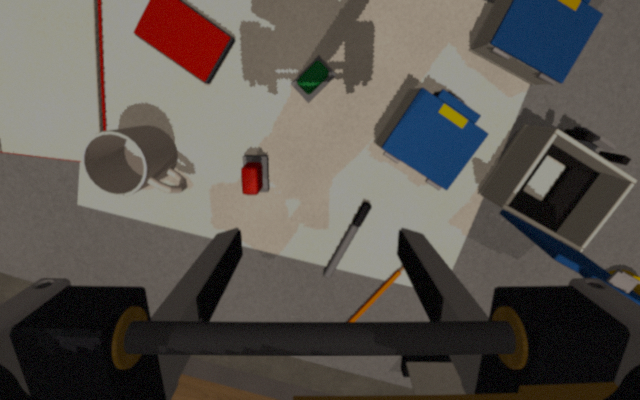

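The wrist view shows the red stamp at about (253,178), the open case at (565,185), the mug near (130,160). I'll refine with enlarged crops.

```bash
python3 - <<'E'
from h import *
im=cv2.imread('pics/w1_full.png')
a=cv2.resize(im[140:210,220:290],(490,490),interpolation=cv2.INTER_CUBIC)
cv2.imwrite('pics/w1s.png',a)
cv2.imwrite('pics/w1c.png',cv2.resize(im[110:290,460:640],(720,720)[:2],interpolation=cv2.INTER_CUBIC)[:600])
E
```

```text
(no output)
```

View pics/w1s.png

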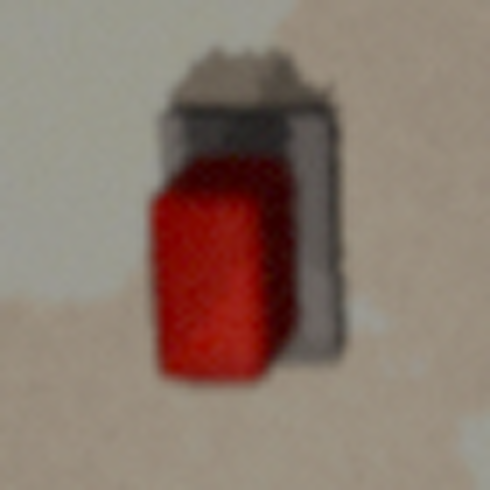

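View pics/w1c.png

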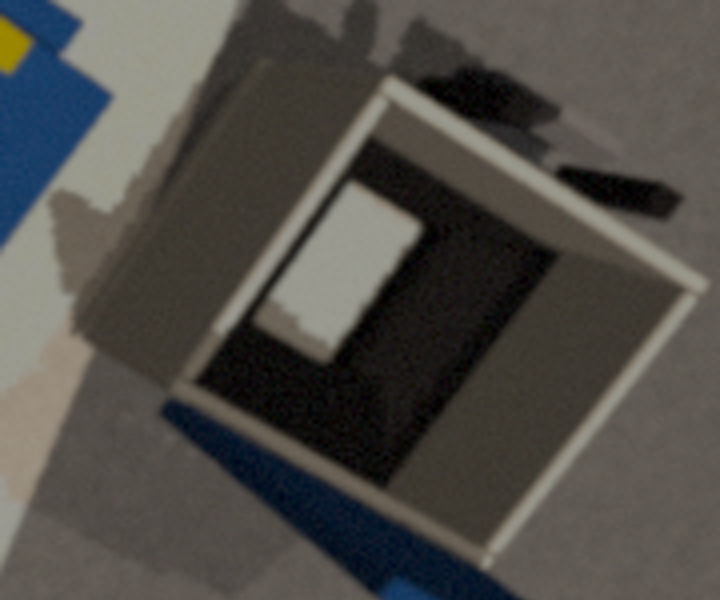

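```bash
cat >> h.py <<'E'
def fitpose(c,local,px,x0):
    local=np.array(local); px=np.array(px)
    def W(q): return local@R.from_euler('z',q[2]).as_matrix().T+[q[0],q[1],0]
    s=least_squares(lambda q:(proj(c,W(q))-px).ravel(),x0,loss='soft_l1')
    return s.x.round(4),(proj(c,W(s.x))-px).round(1).tolist()
E
python3 - <<'E'
from h import *
c=cal('wrist')
A=lambda L:np.array(L)/4+[460,110]-.375
B=lambda L:np.array(L)/7+[220,140]-.43
print(fitpose(c,[(-.058,-.07,.07),(-.058,.07,.07),(.058,-.07,.07),(.058,.07,.07)],A([(386,82),(708,286),(172,392),(488,566)]),[.52,.166,-.17]))
print(fitpose(c,[(-.019,-.011,.056),(-.019,.011,.056),(.019,.011,.056),(.019,-.011,.056),(-.026,.017,.014),(.026,.017,.014),(-.026,-.017,.014)],B([(150,198),(250,193),(268,378),(160,378),(335,108),(345,355),(163,112)]),[.64,-.23,.3]))
E
```

```text
(array([ 0.5223,  0.165 , -0.1595]), [[0.4, -1.3], [1.2, -0.6], [-1.4, 1.1], [-0.3, 1.9]])
(array([ 0.6388, -0.2344,  0.3245]), [[-0.8, -1.8], [2.0, -1.2], [1.1, 0.8], [-0.1, 0.9], [-0.6, 0.2], [-0.3, 0.7], [-0.2, -0.2]])
```

Call:
drive_tool --increments '[[[0, 0, 0], [-30, 6, 50], 0.6], [[0, 0, 0], [-30, 6, 50], 0.6], [[0, 0, 0], [-31, 5, 50], 0.6], [[0, 0, 0], [0, 0, 0], 0.6], [[0, 0, 0], [0, 0, 0], 0.6]]'

```text
time_s: 3.75
ee_pos: [0.6402, -0.2332, 0.1542]
eef_rot: [3.14, 0.001, 1.893]
force: [-0.2, 0.3, -0.2]
grip_width: 0.0565
```

```bash
python3 - <<'E'
from h import *
o,c=shot('wrist','w2')
print(o['ee_pos'],o['eef_rot'])
E
```

```text
[ 0.64023475 -0.23322609  0.1542033 ] [3.14009492e+00 1.19653765e-03 1.89315918e+00]
```

View pics/w2.png

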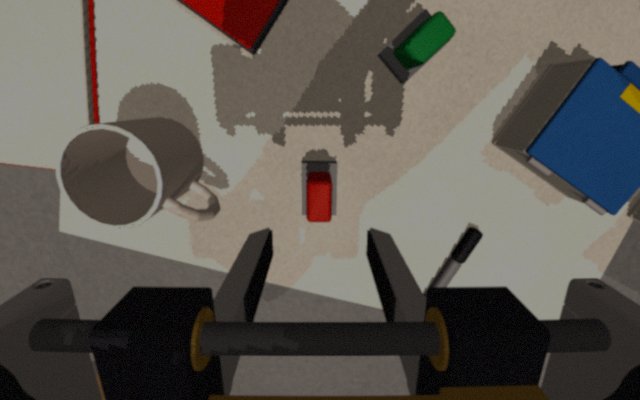

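```bash
python3 - <<'E'
from h import *
im=cv2.imread('pics/w2_full.png')[150:235,280:365]
cv2.imwrite('pics/w2s.png',cv2.resize(im,(595,595),interpolation=cv2.INTER_CUBIC))
E
```

```text
(no output)
```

View pics/w2s.png

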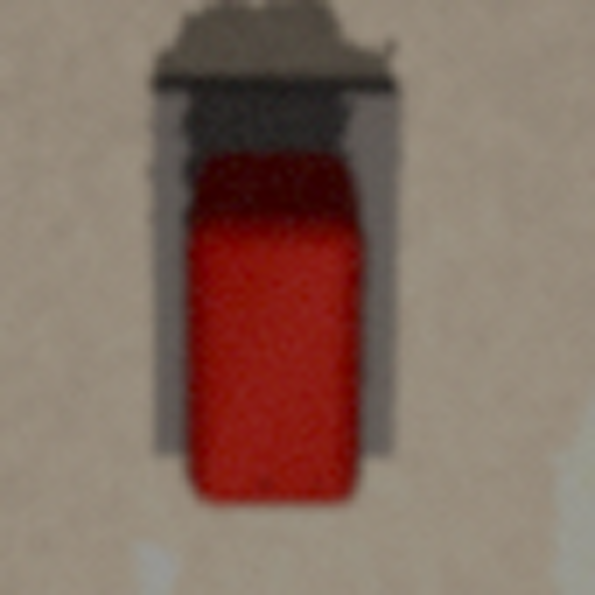

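```bash
python3 - <<'E'
from h import *
c=cal('wrist')
B=lambda L:np.array(L)/7+[280,150]-.43
print(fitpose(c,[(-.026,-.017,.014),(-.026,.017,.014),(.026,-.017,.014),(.026,.017,.014),(-.019,-.011,.056),(-.019,.011,.056),(.019,-.011,.056),(.019,.011,.056)],B([(155,85),(395,85),(155,455),(390,455),(187,228),(362,228),(187,502),(358,502)]),[.64,-.23,.3]))
E
```

```text
(array([ 0.6404, -0.2349,  0.3168]), [[-0.7, 0.6], [0.8, 0.8], [-0.2, -0.6], [0.5, -0.4], [-0.9, -2.1], [0.6, -2.0], [-0.6, 1.5], [0.5, 1.7]])
```

Call:
drive_tool --increments '[[[0, 0, 0], [0, 0, 40], 0.6], [[0, 0, 0], [0, 0, 40], 0.6], [[0, 0, 0], [0, 0, 0], 0.6]]'

```text
time_s: 4.18
ee_pos: [0.6393, -0.2325, 0.0721]
eef_rot: [-3.14, -0.001, 1.895]
force: [-0.2, 1.0, 0.7]
grip_width: 0.0566
```

Call:
drive_tool --increments '[[[0, 0, 0], [-1.5, 1, 20], 0.6], [[0, 0, 0], [0, 0, 13], 0.6], [[0, 0, 0], [0, 0, 0], 0.6], [[0, 0, 0], [0, 0, 0], 0.1], [[0, 0, 0], [0, 0, 0], 0.1], [[0, 0, 0], [0, 0, 0], 0.1], [[0, 0, 0], [0, 0, 0], 0.1]]' --squeeze 15

```text
time_s: 5.05
ee_pos: [0.6413, -0.2347, 0.0397]
eef_rot: [3.141, 0.0, 1.895]
force: [-0.4, 0.4, 2.6]
grip_width: 0.0222
```

Call:
drive_tool --increments '[[[0, 0, 0], [0, 0, -30], 0.1], [[0, 0, 0], [0, 0, -50], 0.1], [[0, 0, 9.4], [0, 0, -50], 0.1], [[0, 0, 9.4], [0, 0, 0], 0.1], [[0, 0, 9.4], [0, 0, 0], 0.1], [[0, 0, 0], [37, -19, 0], 0.1], [[0, 0, 0], [37, -19, 0], 0.1], [[0, 0, 0], [37, -19, 0], 0.1], [[0, 0, 0], [37, -19, 0], 0.1], [[0, 0, 0], [37, -19, 0], 0.1], [[0, 0, 0], [37, -19, 0], 0.1], [[0, 0, 0], [37, -19, 0], 0.1], [[0, 0, 0], [37, -19, 0], 0.1], [[0, 0, 0], [37, -19, 0], 0.1], [[0, 0, 0], [37, -19, 0], 0.1], [[0, 0, 0], [0, 0, 0], 0.1]]'

```text
time_s: 7.05
ee_pos: [0.5151, 0.164, 0.1695]
eef_rot: [-3.142, -0.0, 1.405]
force: [-0.7, -0.2, -1.0]
grip_width: 0.0216
```

```bash
python3 - <<'E'
from h import *
o,c=shot('wrist','w3'); shot('scene','s3',(200,100,400,250),4)
print(o['ee_pos'],o['eef_rot'],o['grip_width'])
E
```

```text
[0.51514275 0.16400262 0.16952486] [-3.14150359e+00 -1.87682941e-04  1.40544927e+00] 0.021588524776899473
```

View pics/w3.png

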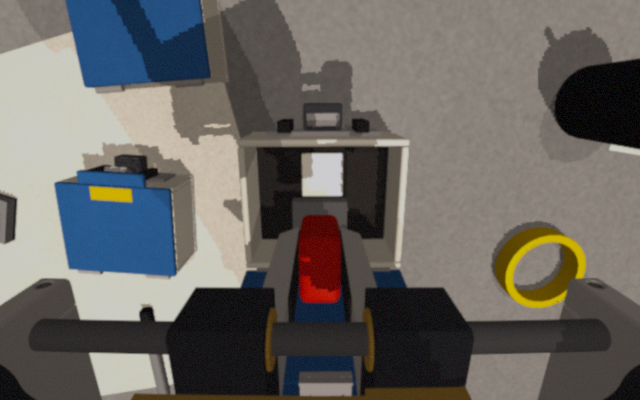

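View pics/s3.png

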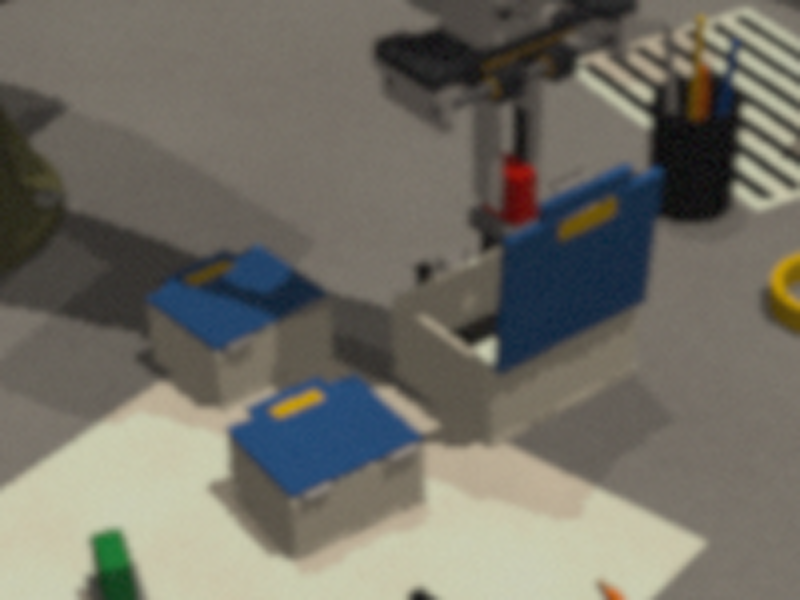

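```bash
python3 - <<'E'
from h import *
im=cv2.imread('pics/w3_full.png')[100:280,230:420]
cv2.imwrite('pics/w3s.png',cv2.resize(im,None,fx=3,fy=3,interpolation=cv2.INTER_CUBIC))
E
```

```text
(no output)
```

View pics/w3s.png

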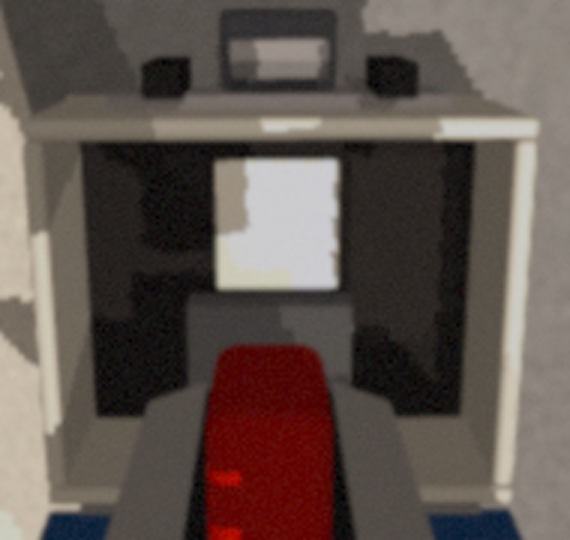

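```bash
python3 - <<'E'
from h import *
c=cal('wrist')
B=lambda L:np.array(L)/3+[230,100]-.33
rim=[(-.058,-.07,.07),(-.058,.07,.07),(.058,-.07,.07),(.058,.07,.07)]
po=[(-.038,-.021,.006),(-.038,.021,.006)]
P=[(30,125),(538,122),(48,500),(510,500)];Q=[(213,157),(340,157)]
print(fitpose(c,rim,B(P),[.52,.166,-.17]))
print(fitpose(c,rim+po,B(P+Q),[.52,.166,-.17]))
q,_=fitpose(c,po,B(Q),[.52,.166,-.17]);print(q,_)
for q in [fitpose(c,rim,B(P),[.52,.166,-.17])[0],q]:
    print('pocket',q[:2]+R.from_euler('z',q[2]).as_matrix()[:2,0]*-.008)
# held stamp: foot -x top edge at px y=295(top z), corners (190,295),(352,295)
o=ctrl.get_obs();T=R.from_euler('xyz',o['eef_rot']).as_matrix()
zt=o['ee_pos'][2]-.0397+.014
for p in [(190,295),(352,295)]:
    w=unproj(c,B([p])[0],zt); print('foot in tool',T.T@(w-o['ee_pos']))
E
```

```text
(array([ 0.5215,  0.1627, -0.1677]), [[-3.4, -1.5], [1.1, -0.5], [-0.1, 2.5], [0.4, 2.5]])
(array([ 0.5214,  0.1624, -0.1654]), [[-3.9, -1.5], [0.7, -0.9], [-0.2, 2.5], [0.3, 2.2], [0.7, 0.2], [-0.1, 0.1]])
[ 0.5212  0.1621 -0.1678] [[0.4, -0.0], [-0.4, -0.0]]
pocket [0.51361223 0.16403532]
pocket [0.51331236 0.16343611]
foot in tool [-0.0173543  -0.0259139   0.02570113]
foot in tool [ 0.01543393 -0.02591169  0.0256958 ]
```

Call:
drive_tool --increments '[[[0, 0, 0], [0.5, -1.5, 30], 0.1], [[0, 0, 0], [0, 0, 30], 0.1], [[0, 0, 0], [0, 0, 30], 0.1], [[0, 0, 0], [0, 0, 15], 0.1], [[0, 0, 0], [0, 0, 8], 0.1], [[0, 0, 0], [0, 0, 5], 0.1], [[0, 0, 0], [0, 0, 4], 0.1], [[0, 0, 0], [0, 0, 0], 0.1]]'

```text
time_s: 8.15
ee_pos: [0.5168, 0.1617, 0.0501]
eef_rot: [3.136, -0.0, 1.402]
force: [1.1, -8.4, 14.1]
grip_width: 0.0223
```

Call:
drive_tool --increments '[[[0, 0, 0], [0, 0, -4], 0.1], [[0, 0, 0], [0, 0, 0], 0.1]]'

```text
time_s: 8.4
ee_pos: [0.515, 0.1626, 0.0521]
eef_rot: [3.141, -0.0, 1.402]
force: [1.5, -0.4, -1.4]
grip_width: 0.0216
```

```bash
python3 - <<'E'
from h import *
o,c=shot('wrist','w4',(200,80,440,280),3)
print(o['ee_pos'],o['eef_rot'],o['grip_width'],o['force'],o['moment'])
E
```

```text
[0.51496034 0.16260943 0.05208881] [ 3.14069304e+00 -4.87176661e-04  1.40205952e+00] 0.02163307873283742 [ 1.4768632  -0.42998475 -1.39575309] [0.05070582 0.02538861 0.01965743]
```

View pics/w4.png

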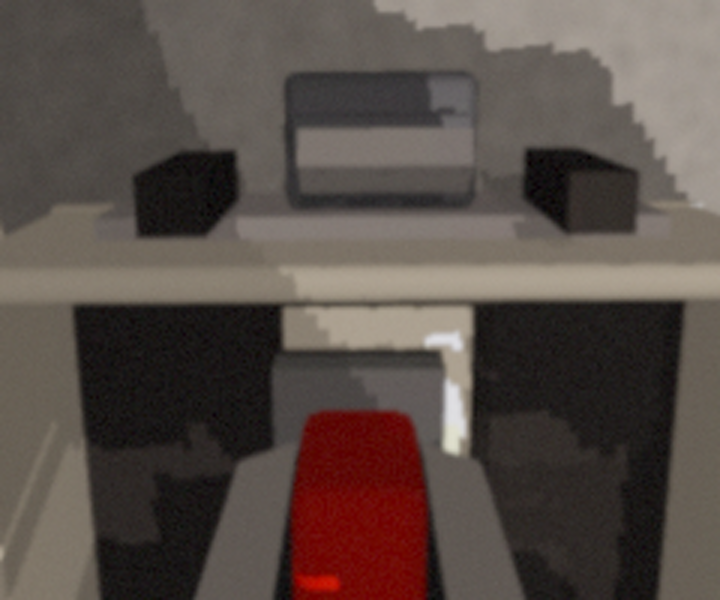

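```bash
python3 - <<'E'
from h import *
c=cal('wrist');o=ctrl.get_obs()
B=lambda p:np.array(p)/3+[200,80]-.33
q=np.array([.5213,.1624,-.166]);Rz=R.from_euler('z',q[2]).as_matrix()
L=lambda w:(Rz.T@(w-[q[0],q[1],0])*1000).round(1)
zb=o['ee_pos'][2]-.0397
for p in [(272,358),(443,358)]: print('foot top',L(unproj(c,B(p),zb+.014)))
for p in [(282,320),(475,320),(475,440)]: print('floor',L(unproj(c,B(p),.006)))
for p in [(282,320),(475,320),(475,440)]: print('ins top',L(unproj(c,B(p),.018)))
print('tcp',L(o['ee_pos']))
# rim inner edge y=300 , insert/inner wall
for p in [(0,303),(700,303)]: print('rim inner(-52)',L(unproj(c,B(p),.07)))
for p in [(0,265),(700,265)]: print('rim outer(-58)?',L(unproj(c,B(p),.07)))
for p in [(290,125),(470,125)]: print('catch',L(unproj(c,B(p),.058)))
E
```

```text
foot top [-31.9 -19.8  26. ]
foot top [-31.8  14.9  26. ]
floor [-34.5 -19.2   6. ]
floor [-34.4  23.6   6. ]
floor [-5.9 24.4  6. ]
ins top [-37.7 -18.2  18. ]
ins top [-37.6  22.1  18. ]
ins top [-10.7  22.9  18. ]
tcp [-6.5 -0.8 51.7]
rim inner(-52) [-54.2 -57.1  70. ]
rim inner(-52) [-53.9  50.3  70. ]
rim outer(-58)? [-60.1 -56.5  70. ]
rim outer(-58)? [-59.8  49.7  70. ]
catch [-79.9 -12.8  58. ]
catch [-79.9  15.5  58. ]
```

Call:
drive_tool --increments '[[[0, 0, 0], [0, 0, -10], 0.1], [[0, 0, 0], [4.5, -4, 0], 0.1], [[0, 0, 0], [0, 0, 0], 0.1]]'

```text
time_s: 8.82
ee_pos: [0.5111, 0.1682, 0.0615]
eef_rot: [-3.142, -0.0, 1.403]
force: [-0.2, 0.2, -0.9]
grip_width: 0.0217
```

```bash
python3 - <<'E'
from h import *
o,c=shot('wrist','w5',(200,80,440,280),3)
print(o['ee_pos'],o['eef_rot'],o['grip_width'],o['force'],o['moment'])
E
```

```text
[0.51109404 0.1682405  0.06146332] [-3.14154981e+00 -4.49446692e-05  1.40298189e+00] 0.02173068525696563 [-0.22726832  0.19931496 -0.89509401] [-0.00034434  0.00051026  0.03070989]
```

View pics/w5.png

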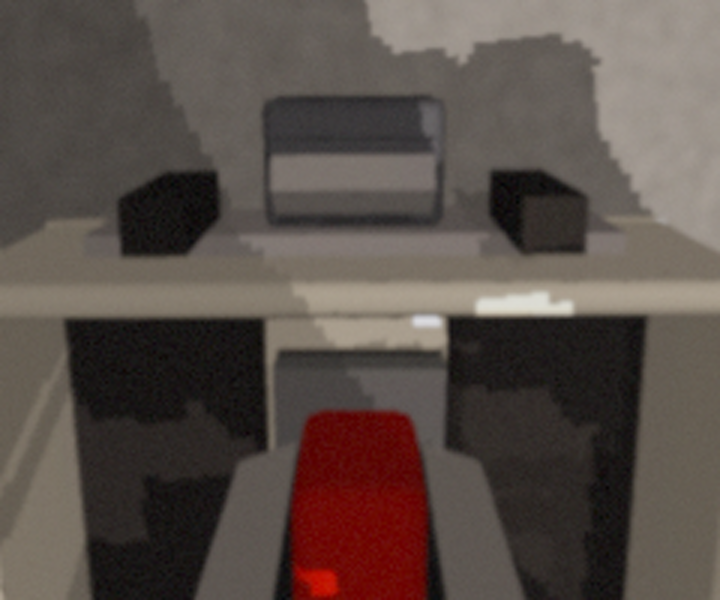

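```bash
python3 - <<'E'
from h import *
c=cal('wrist');o=ctrl.get_obs()
B=lambda p:np.array(p)/3+[200,80]-.33
q=np.array([.5213,.1624,-.166]);Rz=R.from_euler('z',q[2]).as_matrix()
L=lambda w:(Rz.T@(w-[q[0],q[1],0])*1000).round(1)
zb=o['ee_pos'][2]-.0397
for p in [(275,358),(446,358)]: print('foot top',L(unproj(c,B(p),zb+.014)))
for p in [(265,340),(447,340)]: print('floor',L(unproj(c,B(p),.006)))
for p in [(300,318)]: print('rim inner(-52)',L(unproj(c,B(p),.07)))
for p in [(300,282)]: print('rim outer(-58)?',L(unproj(c,B(p),.07)))
for p in [(310,150),(470,125)]: print('catch',L(unproj(c,B(p),.058)))
E
```

```text
foot top [-36.3 -14.4  35.7]
foot top [-36.2  20.2  35.7]
floor [-31.6 -19.4   6. ]
floor [-31.5  23.1   6. ]
rim inner(-52) [-53.6  -7.   70. ]
rim outer(-58)? [-59.6  -6.9  70. ]
catch [-79.6  -5.5  58. ]
catch [-83.7  21.3  58. ]
```

Call:
drive_tool --increments '[[[0, 0, 0], [-1, 0.5, 5], 0.1], [[0, 0, 0], [0, 0, 5], 0.1], [[0, 0, 0], [0, 0, 3], 0.1], [[0, 0, 0], [0, 0, 1], 0.1], [[0, 0, 0], [0, 0, 0], 0.1]]'

```text
time_s: 9.5
ee_pos: [0.5117, 0.1667, 0.0474]
eef_rot: [-3.142, 0.0, 1.402]
force: [0.5, 0.2, -1.1]
grip_width: 0.0218
```

Call:
drive_tool --increments '[[[0, 0, 0], [0, 0, 1], 0.1], [[0, 0, 0], [0, 0, 0], 0.1]]'

```text
time_s: 9.75
ee_pos: [0.5117, 0.1667, 0.0465]
eef_rot: [3.142, -0.0, 1.402]
force: [0.2, -0.8, -1.6]
grip_width: 0.0216
```

Call:
drive_tool --increments '[[[0, 0, 0], [0, 0, 0.8], 0.1], [[0, 0, 0], [0, 0, 0], 0.1]]'

```text
time_s: 10.0
ee_pos: [0.5117, 0.1667, 0.0456]
eef_rot: [3.142, 0.0, 1.402]
force: [0.2, -0.5, -1.1]
grip_width: 0.0218
```

Call:
drive_tool --increments '[[[0, 0, 0], [0, 0, 0.8], 0.1], [[0, 0, 0], [0, 0, 0], 0.1]]'

```text
time_s: 10.25
ee_pos: [0.5117, 0.1667, 0.0448]
eef_rot: [-3.141, 0.0, 1.402]
force: [-0.3, 0.2, -0.6]
grip_width: 0.022
```

Call:
drive_tool --increments '[[[0, 0, 0], [0, 0, 0.8], 0.1], [[0, 0, 0], [0, 0, 0], 0.1]]'

```text
time_s: 10.5
ee_pos: [0.5117, 0.1667, 0.044]
eef_rot: [-3.141, 0.0, 1.402]
force: [-1.0, -0.4, -1.2]
grip_width: 0.0218
```

Call:
drive_tool --increments '[[[0, 0, 0], [0, 0, 0.8], 0.1], [[0, 0, 0], [0, 0, 0], 0.1]]'

```text
time_s: 10.75
ee_pos: [0.5117, 0.1667, 0.0432]
eef_rot: [-3.141, 0.0, 1.402]
force: [-0.3, 0.2, -0.5]
grip_width: 0.0219
```

Call:
drive_tool --increments '[[[0, 0, 0], [0, 0, 0.8], 0.1], [[0, 0, 0], [0, 0, 0], 0.1]]'

```text
time_s: 11.0
ee_pos: [0.5117, 0.1667, 0.0424]
eef_rot: [-3.142, 0.0, 1.402]
force: [-1.1, 0.4, -1.8]
grip_width: 0.0216
```

```bash
python3 - <<'E'
from h import *
o,c=shot('wrist','w6',(200,80,440,280),3)
print(o['ee_pos'],o['force'],o['moment'])
E
```

```text
[0.51167913 0.16672144 0.04238905] [-1.08722119  0.3855565  -1.82841764] [-0.01905139 -0.04060594  0.02206106]
```

View pics/w6.png

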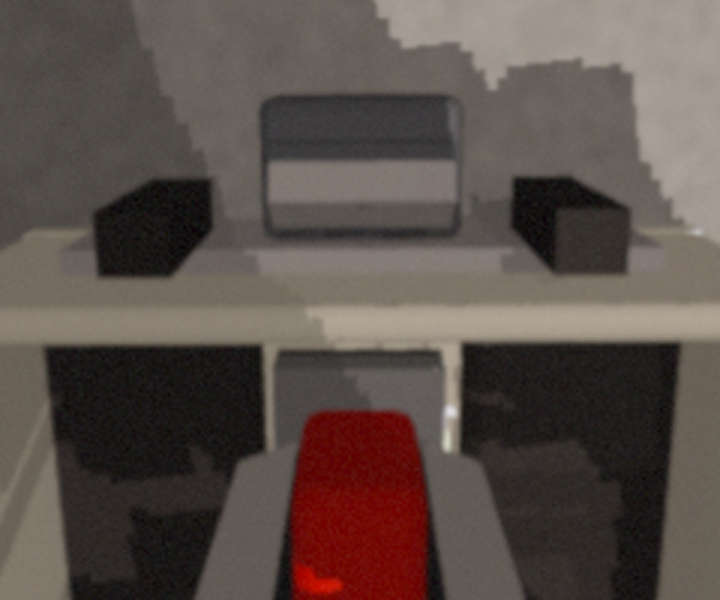

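Call:
drive_tool --increments '[[[0, 0, 0], [0.7, 0, 1], 0.1], [[0, 0, 0], [0, 0, 0], 0.1]]'

```text
time_s: 11.3
ee_pos: [0.5118, 0.1675, 0.0414]
eef_rot: [-3.141, 0.0, 1.402]
force: [-0.9, -0.3, -2.5]
grip_width: 0.022
```

Call:
drive_tool --increments '[[[0, 0, 0], [0, 0, 0.8], 0.1], [[0, 0, 0], [0, 0, 0], 0.1]]'

```text
time_s: 11.55
ee_pos: [0.5118, 0.1674, 0.0406]
eef_rot: [-3.141, 0.0, 1.402]
force: [-0.5, -0.8, -0.7]
grip_width: 0.0218
```

Call:
drive_tool --increments '[[[0, 0, 0], [0, 0, 1], 0.1], [[0, 0, 0], [0, 0, 0], 0.1]]'

```text
time_s: 11.8
ee_pos: [0.5118, 0.1674, 0.0396]
eef_rot: [-3.142, 0.0, 1.402]
force: [-0.2, -0.3, -0.4]
grip_width: 0.022
```

Call:
drive_tool --increments '[[[0, 0, 0], [0, 0, 0.8], 0.1], [[0, 0, 0], [0, 0, 0], 0.1]]'

```text
time_s: 12.05
ee_pos: [0.5118, 0.1674, 0.0388]
eef_rot: [-3.141, 0.0, 1.402]
force: [0.5, -0.8, -1.4]
grip_width: 0.0217
```

Call:
drive_tool --increments '[[[0, 0, 0], [0, 0, 0.8], 0.1], [[0, 0, 0], [0, 0, 0], 0.1]]'

```text
time_s: 12.3
ee_pos: [0.512, 0.1674, 0.0384]
eef_rot: [3.141, -0.0, 1.402]
force: [-0.7, -1.2, 4.0]
grip_width: 0.0218
```

Contact at the predicted height for the seated stamp. Release and rise.

Call:
drive_tool --increments '[[[0, 0, 0], [0, 0, 0], 0.4], [[0, 0, 0], [0, 0, 0], 0.4], [[0, 0, 0], [0, 0, 0], 0.4], [[0, 0, 0], [0, 0, -20], 0.4], [[0, 0, 0], [0, 0, -40], 0.4], [[0, 0, 0], [0, 0, -60], 0.4], [[0, 0, 0], [0, 0, -60], 0.4], [[0, 0, 0], [0, 0, 0], 0.4]]'

```text
time_s: 13.3
ee_pos: [0.5133, 0.1678, 0.2225]
eef_rot: [3.134, -0.003, 1.402]
force: [-0.5, 0.5, -0.2]
grip_width: 0.0377
```

```bash
python3 - <<'E'
from h import *
o,c=shot('wrist','w7',(210,100,450,280),3)
print(o['ee_pos'],o['force'],o['moment'])
E
```

```text
[0.51325275 0.16782716 0.22254405] [-0.50271824  0.52474276 -0.19505883] [-0.01211815  0.02512385 -0.01310662]
```

View pics/w7.png

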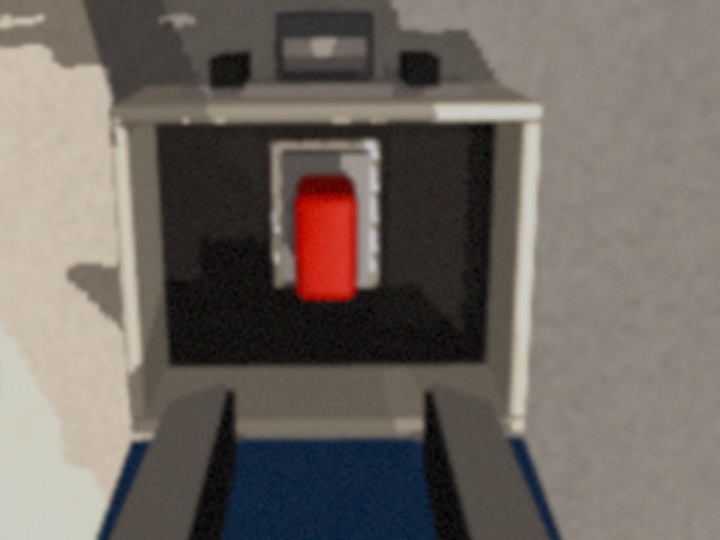

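The stamp stands in the pocket with white margin on all four sides (crop 270-380 × 140-290). Next I'll go over and behind the lid with the fingers shut.

Call:
drive_tool --increments '[[[0, 0, 0], [0, 0, -30], 0], [[0, 0, 0], [0, 0, -20], 0], [[0, 0, 0], [0, 40, 0], 0], [[0, 0, 0], [0, 40, 0], 0], [[0, 0, 0], [0, 43, 0], 0], [[0, 0, 0], [0, 0, 0], 0]]'

```text
time_s: 14.1
ee_pos: [0.6342, 0.1459, 0.2641]
eef_rot: [-3.137, 0.002, 1.401]
force: [-1.3, -0.5, -0.1]
grip_width: 0.0004
```

```bash
python3 - <<'E'
from h import *
o,c=shot('wrist','w8'); shot('scene','s8',(200,80,400,230),4)
print(o['ee_pos'],o['eef_rot'],o['grip_width'])
B=lambda L:np.array(L)
q=np.array([.520,.166,-.166]);Rz=R.from_euler('z',q[2]).as_matrix()
print('tcp case',(Rz.T@(o['ee_pos']-[q[0],q[1],0])*1000).round(1))
H=np.array([58,70.]);prev=None
for i,th in enumerate(np.linspace(1.7,.25,19)):
    r=108+6*min(1,(1.7-th)/1.45)
    C=H+r*np.array([-np.cos(th),np.sin(th)])+8*np.array([np.sin(th),np.cos(th)])
    t=C+[8,17]
    if th>1.4: t[1]=min(t[1],195)
    print(round(th,2),t.round(1), None if prev is None else ((t-prev)*[1,-1]).round(1)); prev=t
E
```

```text
[0.63417444 0.14594282 0.26406752] [-3.13691691e+00  1.73900997e-03  1.40100598e+00] 0.0004440584789636505
tcp case [115.9  -0.9 264.1]
1.7 [ 87.8 193.1] None
1.62 [ 79.3 194.8] [-8.6 -1.7]
1.54 [ 70.5 195. ] [-8.7 -0.2]
1.46 [ 61.7 195. ] [-8.8 -0. ]
1.38 [ 52.9 195.8] [-8.8 -0.8]
1.3 [ 44.1 194.7] [-8.8  1.1]
1.22 [ 35.4 192.9] [-8.7  1.8]
1.14 [ 26.8 190.4] [-8.6  2.5]
1.06 [ 18.4 187.2] [-8.4  3.2]
0.98 [ 10.3 183.4] [-8.1  3.9]
0.89 [  2.5 178.8] [-7.8  4.5]
0.81 [ -4.9 173.7] [-7.4  5.2]
0.73 [-11.9 167.9] [-7.   5.8]
0.65 [-18.4 161.6] [-6.5  6.3]
0.57 [-24.4 154.7] [-6.   6.9]
0.49 [-29.8 147.4] [-5.5  7.3]
0.41 [-34.7 139.6] [-4.9  7.8]
0.33 [-38.9 131.5] [-4.2  8.2]
0.25 [-42.5 123. ] [-3.6  8.5]
```

View pics/s8.png

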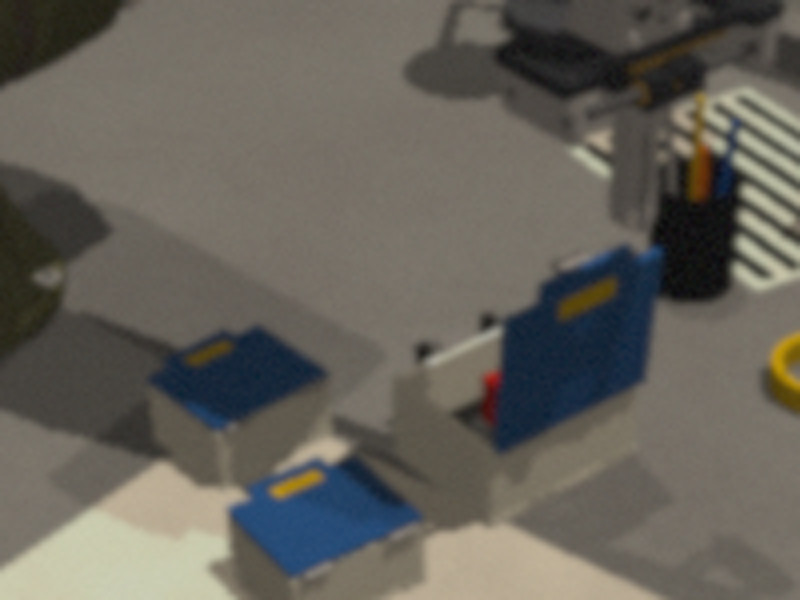

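View pics/w8.png

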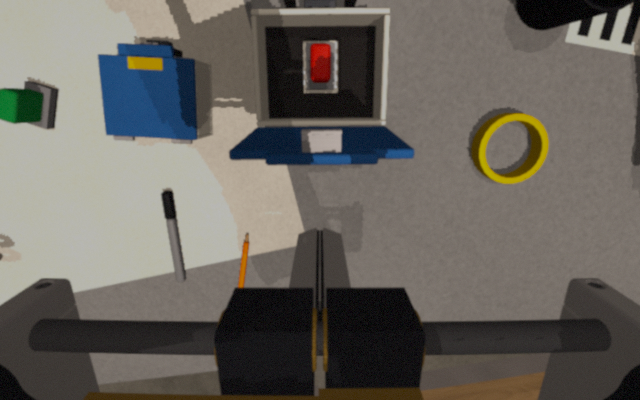

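Call:
drive_tool --increments '[[[0, 0, 0], [0, 0, 35], 0], [[0, 0, 0], [0, 0, 34], 0], [[0, 0, 0], [0, -14, 0], 0], [[0, 0, 0], [0, -14, 0], 0], [[0, 0, 0], [0, -9, 0], 0], [[0, 0, 0], [0, -9, 0], 0], [[0, 0, 0], [0, -9, 0], 0], [[0, 0, 0], [0, -9, 0], 0]]'

```text
time_s: 15.2
ee_pos: [0.5694, 0.1576, 0.1989]
eef_rot: [-3.141, 0.0, 1.402]
force: [1.2, -0.4, -0.4]
grip_width: 0.0005
```

```bash
python3 - <<'E'
from h import *
o,c=shot('scene','s9',(250,90,400,220),4)
print(o['ee_pos'],o['force'])
E
```

```text
[0.56938754 0.15760462 0.19894399] [ 1.18706821 -0.41201029 -0.41146981]
```

View pics/s9.png

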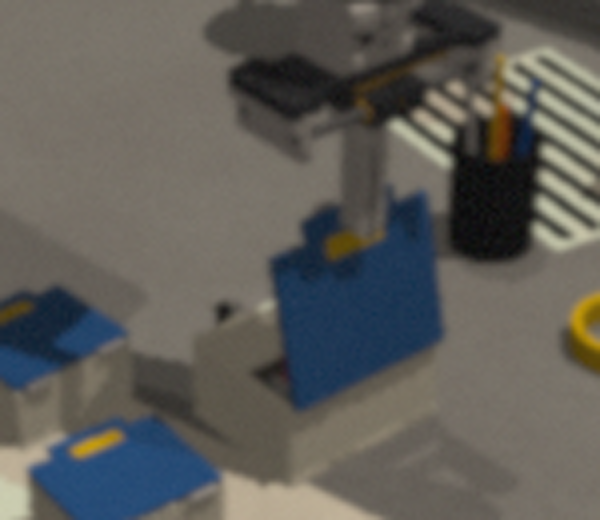

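Call:
drive_tool --increments '[[[0, 0, 0], [0, -8.8, 1], 0], [[0, 0, 0], [0, -8.7, 2], 0], [[0, 0, 0], [0, -8.6, 3], 0], [[0, 0, 0], [0, -8.4, 4], 0], [[0, 0, 0], [0, -8.1, 4.5], 0], [[0, 0, 0], [0, -7.8, 5], 0], [[0, 0, 0], [0, -7.4, 5.5], 0]]'

```text
time_s: 16.12
ee_pos: [0.5125, 0.1673, 0.1737]
eef_rot: [3.142, 0.0, 1.402]
force: [1.3, 0.3, -1.1]
grip_width: 0.0006
```

```bash
python3 - <<'E'
from h import *
o,c=shot('scene','s10',(250,90,400,220),4)
q=np.array([.520,.166,-.166]);Rz=R.from_euler('z',q[2]).as_matrix()
print('tcp case',(Rz.T@(o['ee_pos']-[q[0],q[1],0])*1000).round(1),o['force'])
E
```

```text
tcp case [-7.600e+00  1.000e-01  1.737e+02] [ 1.27898215  0.2822496  -1.14373951]
```

View pics/s10.png

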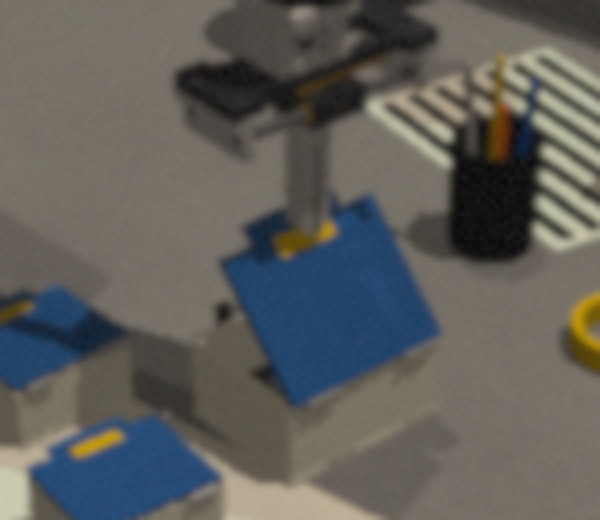

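Call:
drive_tool --increments '[[[0, 0, 0], [0, -6, 5.8], 0], [[0, 0, 0], [0, -6, 6.3], 0], [[0, 0, 0], [0, -6, 6.9], 0], [[0, 0, 0], [0, -5.2, 7.3], 0], [[0, 0, 0], [0, -4.6, 7.8], 0], [[0, 0, 0], [0, -4, 7.8], 0], [[0, 0, 0], [0, -3, 6], 0], [[0, 0, 0], [0, 0, 0], 0]]'

```text
time_s: 17.18
ee_pos: [0.4784, 0.1731, 0.1257]
eef_rot: [-3.141, 0.0, 1.402]
force: [-0.3, 0.2, 1.5]
grip_width: 0.0006
```

```bash
python3 - <<'E'
from h import *
o,c=shot('scene','s11',(230,90,380,220),4)
q=np.array([.520,.166,-.166]);Rz=R.from_euler('z',q[2]).as_matrix()
print('tcp case',(Rz.T@(o['ee_pos']-[q[0],q[1],0])*1000).round(1),o['force'])
E
```

```text
tcp case [-4.220e+01  1.000e-01  1.257e+02] [-0.28970903  0.22496892  1.51398062]
```

View pics/s11.png

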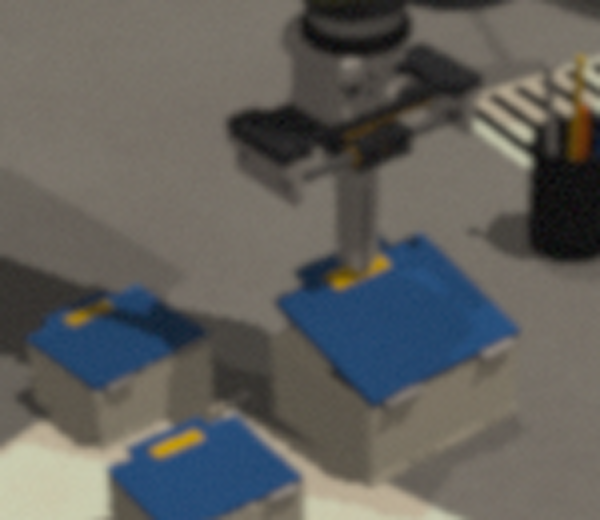

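Call:
drive_tool --increments '[[[0, 0, 0], [0, -1, 2], 0], [[0, 0, 0], [0, -1, 2], 0], [[0, 0, 0], [0, -1, 2], 0], [[0, 0, 0], [0, -1, 2], 0], [[0, 0, 0], [0, -1, 1], 0], [[0, 0, 0], [0, 0, 0], 0]]'

```text
time_s: 17.98
ee_pos: [0.4737, 0.1739, 0.1171]
eef_rot: [-3.141, 0.0, 1.402]
force: [1.0, -0.4, 1.8]
grip_width: 0.0006
```

Call:
drive_tool --increments '[[[0, 0, 0], [0, 0, 1], 0], [[0, 0, 0], [0, 0, 1], 0], [[0, 0, 0], [0, 0, 0], 0]]'

```text
time_s: 18.35
ee_pos: [0.4736, 0.1739, 0.115]
eef_rot: [-3.141, 0.0, 1.402]
force: [-1.3, 0.1, 1.9]
grip_width: 0.0003
```

Call:
drive_tool --increments '[[[0, 0, 0], [0, 0, 1], 0], [[0, 0, 0], [0, 0, 1], 0], [[0, 0, 0], [0, 0, 0], 0]]'

```text
time_s: 18.73
ee_pos: [0.4737, 0.1739, 0.1131]
eef_rot: [-3.141, 0.0, 1.402]
force: [-0.9, -0.3, 2.5]
grip_width: 0.0004
```

Call:
drive_tool --increments '[[[0, 0, 0], [0, 0, 1], 0], [[0, 0, 0], [0, 0, 0], 0]]'

```text
time_s: 18.98
ee_pos: [0.4738, 0.1739, 0.1121]
eef_rot: [3.142, 0.0, 1.402]
force: [-0.7, 0.4, 1.5]
grip_width: 0.0005
```

Call:
drive_tool --increments '[[[0, 0, 0], [0, 0, 1], 0], [[0, 0, 0], [0, 0, 0], 0]]'

```text
time_s: 19.23
ee_pos: [0.4737, 0.1739, 0.1111]
eef_rot: [-3.142, 0.0, 1.402]
force: [-0.9, 0.2, 2.0]
grip_width: 0.0003
```

Call:
drive_tool --increments '[[[0, 0, 0], [0, 0, 1], 0], [[0, 0, 0], [0, 0, 0], 0]]'

```text
time_s: 19.48
ee_pos: [0.4737, 0.1739, 0.1101]
eef_rot: [-3.141, 0.0, 1.402]
force: [-0.7, 0.7, 1.8]
grip_width: 0.0006
```

Call:
drive_tool --increments '[[[0, 0, 0], [0, 0, 1], 0], [[0, 0, 0], [0, 0, 0], 0]]'

```text
time_s: 19.73
ee_pos: [0.4737, 0.1739, 0.1091]
eef_rot: [-3.142, 0.0, 1.402]
force: [-1.3, 0.4, 1.7]
grip_width: 0.0006
```

Call:
drive_tool --increments '[[[0, 0, 0], [0, 0, 1], 0], [[0, 0, 0], [0, 0, 0], 0]]'

```text
time_s: 19.98
ee_pos: [0.4737, 0.1739, 0.1081]
eef_rot: [-3.142, 0.0, 1.402]
force: [-0.6, 0.7, 2.5]
grip_width: 0.0004
```

Call:
drive_tool --increments '[[[0, 0, 0], [0, 0, 1], 0], [[0, 0, 0], [0, 0, 0], 0]]'

```text
time_s: 20.23
ee_pos: [0.4737, 0.1739, 0.1072]
eef_rot: [-3.142, -0.0, 1.402]
force: [-2.0, -0.5, 2.9]
grip_width: 0.0005
```

Call:
drive_tool --increments '[[[0, 0, 0], [0, 0, 1], 0], [[0, 0, 0], [0, 0, 0], 0]]'

```text
time_s: 20.48
ee_pos: [0.4737, 0.174, 0.1064]
eef_rot: [-3.141, -0.0, 1.402]
force: [-4.1, 0.1, 7.0]
grip_width: 0.0004
```

Call:
drive_tool --increments '[[[0, 0, 0], [0, 0, 1], 0], [[0, 0, 0], [0, 0, 0], 0]]'

```text
time_s: 20.72
ee_pos: [0.4736, 0.174, 0.1054]
eef_rot: [-3.141, 0.0, 1.402]
force: [-4.5, -0.0, 7.9]
grip_width: 0.0003
```

Call:
drive_tool --increments '[[[0, 0, 0], [0, 0, 0.5], 0], [[0, 0, 0], [0, 0, 0], 0]]'

```text
time_s: 20.98
ee_pos: [0.4735, 0.174, 0.105]
eef_rot: [-3.141, 0.0, 1.402]
force: [-5.2, 0.3, 8.8]
grip_width: 0.0007
```

Call:
drive_tool --increments '[[[0, 0, 0], [0, 0, 0.5], 0], [[0, 0, 0], [0, 0, 0], 0]]'

```text
time_s: 21.22
ee_pos: [0.4735, 0.174, 0.1044]
eef_rot: [-3.141, 0.0, 1.402]
force: [-6.0, 0.7, 9.0]
grip_width: 0.0004
```

Call:
drive_tool --increments '[[[0, 0, 0], [0, 0, 0.5], 0], [[0, 0, 0], [0, 0, 0], 0]]'

```text
time_s: 21.48
ee_pos: [0.4734, 0.174, 0.1039]
eef_rot: [-3.141, 0.0, 1.402]
force: [-6.6, 0.2, 9.5]
grip_width: 0.0006
```

Call:
drive_tool --increments '[[[0, 0, 0], [0, 0, 0.5], 0], [[0, 0, 0], [0, 0, 0], 0]]'

```text
time_s: 21.72
ee_pos: [0.4734, 0.174, 0.1035]
eef_rot: [-3.141, 0.0, 1.402]
force: [-6.9, -0.5, 10.2]
grip_width: 0.0005
```

Call:
drive_tool --increments '[[[0, 0, 0], [0, -0.5, 0.4], 0], [[0, 0, 0], [0, 0, 0], 0]]'

```text
time_s: 21.98
ee_pos: [0.4733, 0.174, 0.1032]
eef_rot: [3.141, -0.0, 1.402]
force: [-5.3, -0.2, 9.8]
grip_width: 0.0002
```

Call:
drive_tool --increments '[[[0, 0, 0], [0, -0.3, 0.5], 0], [[0, 0, 0], [0, 0, 0], 0]]'

```text
time_s: 22.22
ee_pos: [0.4732, 0.1741, 0.1028]
eef_rot: [3.141, -0.0, 1.402]
force: [-3.9, -0.8, 9.0]
grip_width: 0.0004
```

Call:
drive_tool --increments '[[[0, 0, 0], [0, 0, 0.5], 0], [[0, 0, 0], [0, 0, 0], 0]]'

```text
time_s: 22.48
ee_pos: [0.4731, 0.1741, 0.1023]
eef_rot: [3.141, -0.0, 1.402]
force: [-2.7, -1.3, 10.5]
grip_width: 0.0006
```

Call:
drive_tool --increments '[[[0, 0, 0], [0, 0, 0.5], 0], [[0, 0, 0], [0, 0, 0], 0]]'

```text
time_s: 22.72
ee_pos: [0.473, 0.1741, 0.1018]
eef_rot: [3.141, -0.0, 1.402]
force: [-4.9, -0.4, 10.7]
grip_width: 0.0004
```

Call:
drive_tool --increments '[[[0, 0, 0], [0, 0, 0.5], 0], [[0, 0, 0], [0, 0, 0], 0]]'

```text
time_s: 22.98
ee_pos: [0.473, 0.174, 0.1007]
eef_rot: [3.141, -0.0, 1.402]
force: [-0.2, 1.2, 0.4]
grip_width: 0.0006
```

Call:
drive_tool --increments '[[[0, 0, 0], [0, 0, 0.5], 0], [[0, 0, 0], [0, 0, 0], 0]]'

```text
time_s: 23.22
ee_pos: [0.4729, 0.174, 0.1]
eef_rot: [-3.141, 0.0, 1.402]
force: [0.7, 0.6, 1.0]
grip_width: 0.0005
```

Call:
drive_tool --increments '[[[0, 0, 0], [0, 0, 0.5], 0], [[0, 0, 0], [0, 0, 0], 0]]'

```text
time_s: 23.48
ee_pos: [0.473, 0.174, 0.0997]
eef_rot: [-3.141, 0.0, 1.402]
force: [0.0, -0.3, 0.2]
grip_width: 0.0005
```

The force built to about 10.7 N and fell to about 0, so the catch clicked. Retreat upward and check.

Call:
drive_tool --increments '[[[0, 0, 0], [0, 0, -5], 0], [[0, 0, 0], [0, 0, -15], 0], [[0, 0, 0], [0, 0, -40], 0], [[0, 0, 0], [0, -20, -50], 0], [[0, 0, 0], [0, -40, -20], 0], [[0, 0, 0], [0, -40, 0], 0], [[0, 0, 0], [0, 0, 0], 0], [[0, 0, 0], [0, 0, 0], 0]]'

```text
time_s: 24.48
ee_pos: [0.3749, 0.1908, 0.2305]
eef_rot: [3.14, -0.001, 1.403]
force: [-0.1, 0.5, 0.5]
grip_width: 0.0008
```

```bash
python3 - <<'E'
from h import *
o,c=shot('scene','s12'); shot('wrist','w12')
im=cv2.imread('pics/s12_full.png')[130:230,250:380]
cv2.imwrite('pics/s12c.png',cv2.resize(im,None,fx=5,fy=5,interpolation=cv2.INTER_CUBIC))
print(o['ee_pos'],o['force'])
E
```

```text
[0.37490992 0.19083041 0.23053457] [-0.10935741  0.53169895  0.46204599]
```

View pics/s12c.png

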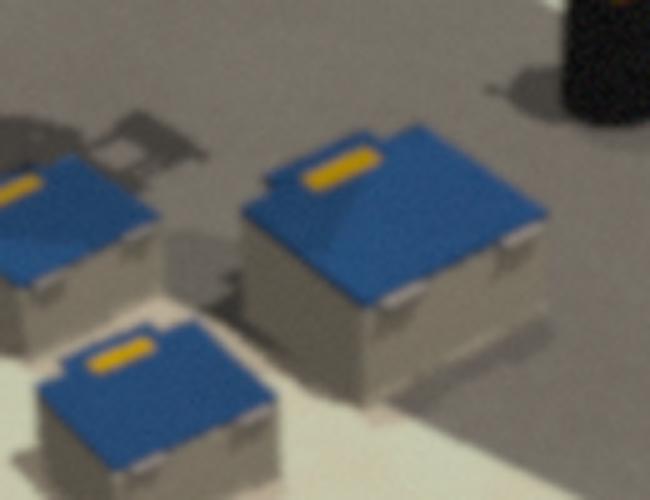

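View pics/w12.png

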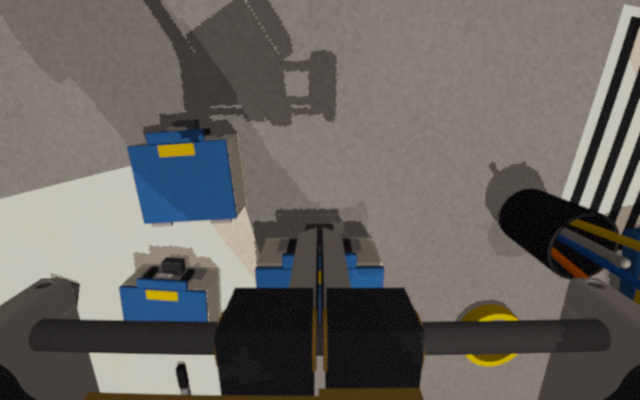

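View pics/s12.png

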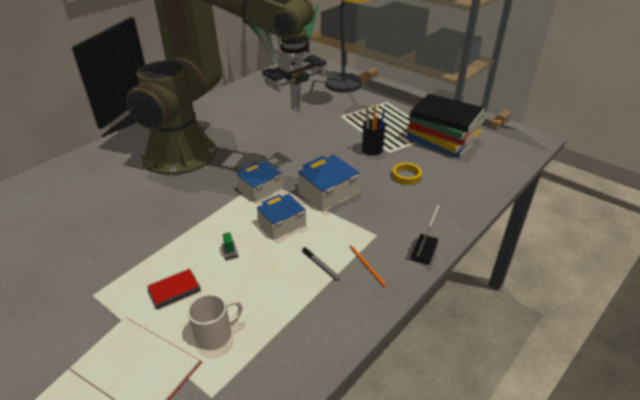

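The lid is shut by itself at scene (330,178) about a second after the tool left it. The arm is clear, and the bystanders look where they were.

```bash
python3 - <<'E'
from h import *
a=ctrl.camera('scene')[:,:,::-1]; b=cv2.imread('pics/s12_full.png')
print('diff lid area',np.abs(a[140:210,290:365].astype(int)-b[140:210,290:365]).mean())
print(ctrl.hand_in())
E
```

```text
diff lid area 1.3093968253968253
the job is handed in; nothing more can be done
None
```

The red stamp is standing in the pocket of the large open case, and the lid is shut and held by its catch. I handed the job in at about 24.6 s.

- **Stamp:** my first try at the pocket came down about 4 mm off. It landed on the insert with about 14 N read at the wrist, and the stamp slid roughly 7 mm up in the grip. I lifted, measured again from the wrist camera and lowered it to floor contact at about 4 N. The picture after release shows a white margin on all four sides.
- **Lid:** I swung it over with the closed fingers and pressed near the yellow patch in 0.5 mm steps. The highest readings were about 10.7 N down and 12.3 N including sideways drag. The force then fell to about 0, which I took as the click. Forces are only read at the end of each move, so a brief higher peak could have gone unseen.
- **Last checks:** pictures about 1 s after letting go show the lid shut, and a further one just before hand-in shows no change beyond noise. By eye, the other things on the table have not moved, and the arm is clear of everything. I never pushed on to feel the rubber stops; the sign that it is latched is the lid staying down against its spring.

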